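Pack the nozzle case of the small hot-air tool

ROBOT

A 6-joint arm with a two-finger parallel gripper is mounted at the origin on the work surface. World frame = base frame: x ahead of the robot, y to its left, z up, the work surface at z = 0. Lengths are in mm, angles in rad, forces in N, time in s.
With the tool pointing down it reaches from about 275 to 1000 mm from the base axis. Payload 8.4 kg.
Tool frame: the origin (TCP) lies at the very end of the fingers, on their centre line; the grasp point (between the pads) lies 19 mm behind it; z points along the fingers, y is the line along which they close (so a half turn about z gives the same grasp; the last joint's range is limited). The gripper opens to 85 mm and grips with 20 to 120 N. Pads are 22 mm wide; open, the fingers measure 114 mm over their backs; the gripper's body (76 mm by 85 mm) begins 54 mm behind the grasp point. The pads swing forward as they close: fully open they stand 13 mm farther back than shut.
Start: joints at [1.321, 0.353, 1.633, -0, 1.155, -0.002], TCP at [153.293, 605.912, 231.281] pointing down, gripper open.
Joint ranges: [-2.63, 2.63], [-0.92, 2.1], [0.06, 2.66], [-1.3, 4.44], [0, 2.69], [-3.02, 3.02]. Speed limits (rad/s): [2.22, 2.22, 2.79, 3.14, 3.14, 3.14].

INTERFACE

Orientations are given as [roll, pitch, yaw] about the fixed x, y, z axes, in that order (R = Rz(yaw) Ry(pitch) Rx(roll)).
In Python, from rig import sensors, grab_frame, camera_params, order gives the robot as it stands. The module is installed in compiled form; this text tells all that it offers.
- The arm moves only by the tool move_arm, never from a script. Its argument "motion" is a list of rows, each a list of 7 numbers: the turn, a rotation vector about the tool's x, y, z in fractions of the full range, 1 being pi rad, then the shift along the tool's x, y, z in a scale on which 1.0 is 500 mm, then the finger opening in m, from 0 to 0.0854. A call has 1 to 8 rows; each row is the pose to reach, as a shift and turn from the pose commanded when the call began, along the tool's axes at that moment; what a row does not reach only later rows make up. A row lasts 1/8 s, in which the tool goes at most 62.5 mm and 10.7 degrees, less where a joint would pass 70% of its speed; a pose out of reach is approached as far as the arm can. Shift and turn numbers lie between -1 and 1, and a call with a number outside is refused. A call with a gripper value outside its range is refused whole. The fingers move at their own pace and stop on an object; "grip_force" is the grip in N (left out, the last holds). Time passes only in rows, so rows that repeat a pose let the fingers close. It gives the time, the measured TCP pose, the force, the opening and the grip force at its end, in the units of the state.
- sensors.sense(): the state, without advancing time (a new reading comes with each control period).
- grab_frame(name): name is "scene" or "top"; returns (picture, depth): 384x512x3 uint8, red, green, blue; 384x512 float32, mm along the optical axis (not along the pixel's ray), 0 where there is no reading.
- camera_params(name): a dict with "camera_matrix" (3x3 intrinsics, pixels), "world_from_camera" (4x4, takes a point from camera to world coordinates). Camera axes: x right, y down, z forward; pixel columns grow to the right and rows downward; lengths in mm; the calibration is good to about 2 mm. A picture is of the moment at which its call begins. camera_params takes no time and is no camera call.
- order.sign_off(): hands the job in; it is judged then, once.
The state is a dict: "clock": time; "qpos": joint angles; "qvel": joint speeds; "joint_efforts": joint torques, N m; "eef_pos": TCP position; "tcp_rot": TCP orientation; "contact_force": force on the tool from outside, world axes, zero at the start; "wrist_torque": the same for the moment, N m; "opening": opening from 0.0 (shut) to 1.0 (fully open); "grasp_force": force on a finger pad.
Only numpy, scipy, OpenCV 4.12 (cv2) and the standard library are available. Lean on these libraries where they do the work, as an engineer would, in place of code of your own. Each camera call takes 0.05 s, during which the arm holds its last target. There are 200 camera calls.

TASK

Pack the small hot-air tool's nozzle case: lay its wide-slot, tube and reflector nozzles flat, each in the insert pocket cut to its shape, down on the pocket floor with the mouth at the pocket's mouth end. Then put the lid on, its two cut corners over the cut corners of the case, fully down on the base all round. Leave the two bigger nozzles, which belong to the large blower, where they lie.

Things in the scene. Friction and masses are not known exactly. Their poses are not given: they have to be found in the camera images.
- wide_nozzle: Small steel wide-slot nozzle, 90 g, mm: Round sleeve 26 mm dia., x -16 to 16, axis z 18 (clamp band 29 dia.; ears below, 28 wide), then a fan flattening to a mouth 46 wide, 8 high, resting on the bench, end at x 50. Origin under the sleeve's middle, on the underside; x along the axis to the mouth, z up. Lies level on its clamp ears. Grip the sleeve high, from above.
- tube_nozzle: Small steel tube nozzle, 80 g, mm: Round sleeve 26 mm dia., x -16 to 16, axis z 18 (clamp band 29 dia.; ears below, 28 wide), then a cone and a thin straight tube 10 dia. ending at x 57. Origin under the sleeve's middle, on the underside; x along the axis to the mouth, z up. Lies level on its clamp ears. Grip the sleeve high, from above.
- reflector_nozzle: Small steel reflector nozzle, 85 g, mm: Round sleeve 26 mm dia., x -16 to 16, axis z 18 (clamp band 29 dia.; ears below, 28 wide), then a neck and a scoop-like shell 30 wide, open on top, x 20 to 46, z 0 to 18. Origin under the sleeve's middle, on the underside; x along the axis to the mouth, z up. Lies level on its clamp ears. Grip the sleeve high, from above.
- big_wide_nozzle: Look-alike, steel: the large blower's wide-slot nozzle, shaped like the small one but bigger, too big for the inserts: sleeve 38 mm dia. (x -22 to 22, axis z 25), mouth 70 mm wide, end at x 72. Origin and axes as on the small nozzles.
- big_tube_nozzle: Look-alike, steel: the large blower's tube nozzle, shaped like the small one but bigger, too big for the inserts: sleeve 38 mm dia. (x -22 to 22, axis z 25), tube 18 mm dia. ending at x 74. Origin and axes as on the small nozzles.
- case: Open case bottom, black, immovable, holding three inserts. Origin: centre of underside, z up. Base 138 (x) by 226 (y) mm, 5 thick; on it a rim up to z 18, outside 120 by 208, 5 thick, outer face tapering in 3 mm above z 11. Both +x corners cut off at 45 deg (18 mm legs), -x corners square.
- lid: Loose black lid, 250 g, a hood open below. Origin: centre of lower edge, z up. Outside 132 (x) by 220 (y) by 48 mm, walls 3; both +x corners cut at 45 deg. Grip rib on top, mid: 16 (x) by 90 (y), z 48 to 72. Home, it stands on the case base outside the rim (3 mm play all round), origin 5 mm above the case's, x the same way; the wrong way round it stays high.
- flared_insert: Pocket for the wide-slot nozzle: x -24 to 60 mm, 44 wide, flaring from x 14 to 62 wide. Insert fixed in the case (three, in any order), 94 (x) by 66 (y) mm, white floor at z 5, grey top to z 13. Origin: on its underside, below the seat of the sleeve's middle; x to the mouth end, as the case's. Nozzle home: its origin 5 mm above this, x the same way.
- keyhole_insert: Pocket for the tube nozzle: 44 mm wide from x -24 to 22, then a channel 26 wide to x 64. Insert fixed in the case (three, in any order), 94 (x) by 66 (y) mm, white floor at z 5, grey top to z 13. Origin: on its underside, below the seat of the sleeve's middle; x to the mouth end, as the case's. Nozzle home: its origin 5 mm above this, x the same way.
- straight_insert: Pocket for the reflector nozzle: plain rectangle 44 mm wide, x -24 to 54. Insert fixed in the case (three, in any order), 94 (x) by 66 (y) mm, white floor at z 5, grey top to z 13. Origin: on its underside, below the seat of the sleeve's middle; x to the mouth end, as the case's. Nozzle home: its origin 5 mm above this, x the same way.
There are look-alikes about, which are no part of the job. What is shaped like the wide_nozzle but pink or purple is not meant.

How it is judged (in metres and radians):
On the way, in this order (a step that is already met when the one before it is completed fails the run):
1. the three small nozzles lie released in their own pockets (horizontal distance between wide_nozzle and flared_insert below 0.013 m and z of wide_nozzle in the frame of flared_insert between 0.002 and 0.0085 m and angle between the x axis of wide_nozzle and the x axis of flared_insert, either way round below 0.35 rad and angle between each of wide_nozzle, tube_nozzle, reflector_nozzle's own z axis and vertical below 0.15 rad and horizontal distance between tube_nozzle and keyhole_insert below 0.013 m and z of tube_nozzle in the frame of keyhole_insert between 0.002 and 0.0085 m and angle between the x axis of tube_nozzle and the x axis of keyhole_insert, either way round below 0.35 rad and horizontal distance between reflector_nozzle and straight_insert below 0.013 m and z of reflector_nozzle in the frame of straight_insert between 0.002 and 0.0085 m and angle between the x axis of reflector_nozzle and the x axis of straight_insert, either way round below 0.35 rad and contact force between the fingers and wide_nozzle below 0.3 N and contact force between the fingers and tube_nozzle below 0.3 N and contact force between the fingers and reflector_nozzle below 0.3 N), for 0.2 s.
2. the lid is fully on the case (horizontal distance between lid and case below 0.006 m and z of lid in the frame of case between 0.002 and 0.008 m and angle between the x axis of lid and the x axis of case, either way round below 0.07 rad and angle between lid's own z axis and vertical below 0.04 rad), for 0.2 s.
At the end, for the whole second after the job is handed in: Small nozzles lie level on the floors of their own pockets (within 13 mm and 0.35 rad of the seat, 3.5 mm in height); the lid stands on the case base (6 mm, 0.07 rad, 3 mm in height, level); all at rest; each big nozzle within 30 mm of its start (all of step 2 and horizontal distance between wide_nozzle and flared_insert below 0.013 m and z of wide_nozzle in the frame of flared_insert between 0.002 and 0.0085 m and angle between the x axis of wide_nozzle and the x axis of flared_insert, either way round below 0.35 rad and angle between each of wide_nozzle, tube_nozzle, reflector_nozzle's own z axis and vertical below 0.15 rad and horizontal distance between tube_nozzle and keyhole_insert below 0.013 m and z of tube_nozzle in the frame of keyhole_insert between 0.002 and 0.0085 m and angle between the x axis of tube_nozzle and the x axis of keyhole_insert, either way round below 0.35 rad and horizontal distance between reflector_nozzle and straight_insert below 0.013 m and z of reflector_nozzle in the frame of straight_insert between 0.002 and 0.0085 m and angle between the x axis of reflector_nozzle and the x axis of straight_insert, either way round below 0.35 rad and linear speed of each of wide_nozzle, tube_nozzle, reflector_nozzle, lid below 0.02 m/s and distance of each of big_wide_nozzle, big_tube_nozzle from where it was at the start of the episode below 0.03 m); the robot touches nothing.
It fails at once if a nozzle of the large blower is moved more than 30 mm (distance of any of big_wide_nozzle, big_tube_nozzle from where it was at the start of the episode above 0.03 m).
It also fails if it takes over 128 s, if anything falls off the work surface, if the arm or the gripper's body presses on something with over 40 N, if the wrist force passes 120 N, or if a joint passes its speed limit or range.

## Working session

There is one attempt and no reset: what is moved stays moved. The work goes in short steps, Python scripts to look and compute and a tool call to move; the robot and the scene stay as the last step left them, time stands still between calls to the robot, and variables do not carry over. Pictures are saved under pics/ and viewed, at most 14 in all, crops included, and the job is handed in when it is done.

Besides the shell and the picture viewer there is one more tool, called after "Emit:" by a JSON object that holds its "op" and its "data". move_arm: Moves the arm, as the interface text tells. Its arguments: {"type":"object","properties":{"motion":{"type":"array","items":{"type":"array","items":{"type":"number"}}},"grip_force":{"type":"number"}},"required":["motion"]}

```bash
mkdir -p pics; cat > h.py <<'E'
import numpy as np, cv2
from rig import sensors, grab_frame, camera_params, order
def cam(n):
    c=camera_params(n); return np.array(c["camera_matrix"]),np.array(c["world_from_camera"])
def ray(n,u,v,z):
    K,T=cam(n); d=T[:3,:3]@np.linalg.inv(K)@np.array([u,v,1.]); o=T[:3,3]; return o+d*(z-o[2])/d[2]
def cloud(n,D):
    K,T=cam(n); v,u=np.mgrid[:D.shape[0],:D.shape[1]]
    P=np.stack([(u-K[0,2])/K[0,0]*D,(v-K[1,2])/K[1,1]*D,D],-1); return P@T[:3,:3].T+T[:3,3]
def save(n,f):
    p,D=grab_frame(n); cv2.imwrite(f"pics/{f}.png",p[...,::-1]); np.savez(f"pics/{f}.npz",p=p,D=D); return p,D
E
python3 - <<'E'
from h import *
for n in("top","scene"):
    save(n,n+"0"); K,T=cam(n); print(n,K.round(1).tolist(),T.round(3).tolist())
print(sensors.sense())
E
```

```text
top [[480.8, 0.0, 254.2], [0.0, 480.8, 191.4], [0.0, 0.0, 1.0]] [[-0.001, -0.997, 0.081, 384.54], [-1.0, 0.0, -0.005, 114.25], [0.005, -0.081, -0.997, 1342.305], [0.0, 0.0, 0.0, 1.0]]
scene [[434.3, 0.0, 254.3], [0.0, 434.3, 193.7], [0.0, 0.0, 1.0]] [[0.613, 0.649, -0.451, 997.486], [0.79, -0.498, 0.357, -283.228], [0.007, -0.575, -0.818, 938.292], [0.0, 0.0, 0.0, 1.0]]
{'clock': 0.1, 'qpos': array([ 1.32062871e+00,  3.53578383e-01,  1.63410374e+00, -1.24782479e-05,
        1.15517264e+00, -2.40126740e-03]), 'qvel': array([ 0.00038504, -0.00110271, -0.00209161, -0.00145319,  0.0005613 ,
        0.00103586]), 'joint_efforts': array([-4.74552908e-04, -6.06362987e+01, -3.42821395e+01,  1.05803869e-05,
        3.93629933e-03,  6.74140074e-05]), 'eef_pos': array([153.16903115, 605.48254187, 230.61824523]), 'tcp_rot': array([-3.14033053e+00,  8.37886156e-06,  2.89383135e+00]), 'contact_force': array([-0.72883334,  0.8593739 ,  0.21687988]), 'wrist_torque': array([ 0.00120641, -0.04907707,  0.00667419]), 'grasp_force': 0.0, 'opening': 0.9944792490402562}
```

View pics/top0.png

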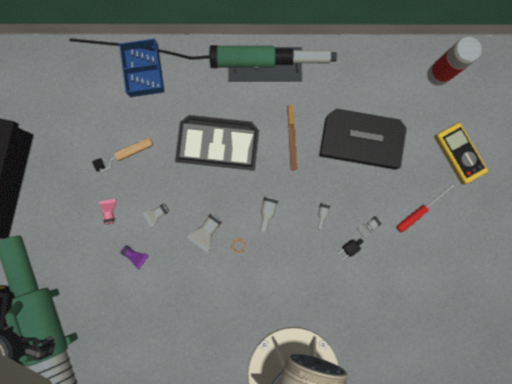

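View pics/scene0.png

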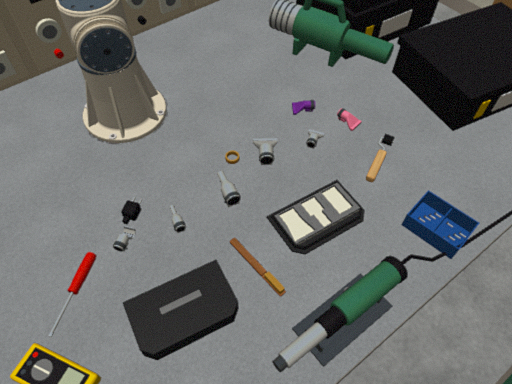

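The top view shows these candidates:
- **Wide-slot:** small grey (155,214), big grey (206,232), pink (108,210) and purple (134,257). I choose (155,214).
- **Tube:** small (323,215) and big (268,212). I choose (323,215).
- **Reflector:** (372,226).

The case is at (217,143) and the lid at (364,138). I'll check the choices in one close crop.

```bash
python3 - <<'E'
from h import *
p=np.load("pics/top0.npz")["p"]
a=cv2.resize(p[105:265,90:270],None,fx=4,fy=4,interpolation=cv2.INTER_CUBIC)[:, :]
a=cv2.resize(p[105:260,95:415],None,fx=2.5,fy=2.5,interpolation=cv2.INTER_CUBIC)
cv2.imwrite("pics/crop1.png",a[...,::-1])
D=np.load("pics/top0.npz")["D"];P=cloud("top",D)
for nm,(u,v) in dict(w=(155,214),W=(206,232),t=(323,215),T=(268,212),r=(372,226),lid=(340,125),rib=(367,134),case=(217,143)).items():
    q=P[v-25:v+26,u-25:u+26].reshape(-1,3); print(nm,D[v,u],P[v,u].round(),np.percentile(P[v-3:v+4,u-3:u+4,2],[0,50,100]).round(1))
print(P[280:290,250:260,2].mean(), P[300,200], ray("top",295,370,0))
E
```

```text
w 1309.6097 [429. 378.  31.] [17.5 28.1 35.2]
W 1299.6846 [380. 238.  37.] [27.6 38.4 49.3]
t 1315.1067 [426. -81.  27.] [-1.3 27.2 35.3]
T 1296.3324 [434.  70.  46.] [36.7 42.9 47.8]
r 1310.4811 [ 396. -213.   30.] [ 5.4 28.  35. ]
lid 1313.7687 [ 671. -127.   49.] [  42.5   48.6 1342.3]
rib 1287.9679 [ 642. -195.   72.] [43.8 71.7 77.3]
case 1344.9832 [628. 211.  12.] [ 3.7 10.8 15.4]
13.350621283034402 [193.66799538 256.7368118   -1.46625114] [ 5.88046592 -3.2313488   0.        ]
```

View pics/crop1.png

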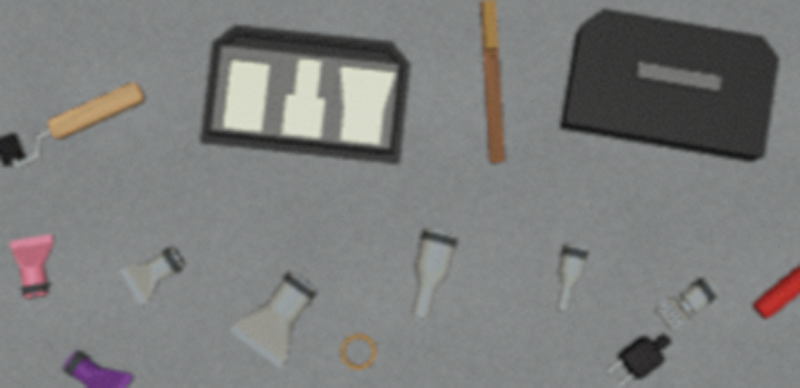

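The crop confirms the choices. Nozzle mouths point down in the image. The case's cut corners and pocket mouths point up, with pockets left to right: straight, keyhole, flared. The lid's cut corners also point up. Next I'll measure poses.

```bash
cat > m.py <<'E'
from h import *
def noz(n,p,D,seed,lo=6,hi=60,rad=62):
    P=cloud(n,D); r=np.hypot(P[...,0]-seed[0],P[...,1]-seed[1])
    m=((P[...,2]>lo)&(P[...,2]<hi)&(r<rad)&(D>0)).astype(np.uint8)
    k,l,s,c=cv2.connectedComponentsWithStats(m)
    best=min((i for i in range(1,k) if s[i,4]>25),key=lambda i:np.nanmin(np.where(l==i,r,np.nan)))
    return P[l==best]
def axis(Q,seedmouth=None):
    q=Q[:,:2]; c=q.mean(0); d=np.linalg.svd(q-c,full_matrices=False)[2][0]; t=(q-c)@d; n=(q-c)@[-d[1],d[0]]
    return c,d,np.percentile(t,[1,99]),np.percentile(n,[1,99])
E
python3 - <<'E'
from m import *
S=dict(w=(429,375),t=(426,-81),r=(396,-213),W=(385,238),T=(434,70))
for n in("top","scene"):
    z=np.load(f"pics/{n}0.npz"); p,D=z["p"],z["D"]; P=cloud(n,D)
    for k,s in S.items():
        Q=noz(n,p,D,s); c,d,t,w=axis(Q); 
        if d[0]>0: d=-d; t=-t[::-1]
        print(n,k,len(Q),"c",c.round(1),"ang",np.arctan2(d[1],d[0]).round(3),"rear",(c+d*t[0]).round(1),"mouth",(c+d*t[1]).round(1),"L",(t[1]-t[0]).round(1),"w",(w[1]-w[0]).round(1),"z",np.percentile(Q[:,2],[50,95]).round(1))
    # pockets
    m=((p.min(2)>190)&(P[...,0]>560)&(P[...,0]<700)&(P[...,1]>100)&(P[...,1]<330)).astype(np.uint8)
    k,l,s,c=cv2.connectedComponentsWithStats(m)
    for i in range(1,k):
        if s[i,4]<60: continue
        v,u=np.nonzero(l==i); X=np.array([ray(n,a,b,10) for a,b in zip(u,v)])[:,:2].astype(np.float32)
        print(n,"pocket",len(u),X.mean(0).round(1),cv2.minAreaRect(X),"z",np.median(P[l==i][:,2]).round(1))
    # case outer, lid
    for nm,(x,y),zz,zl in(("case",(633,213),0,3),("lid",(645,-190),48,20)):
        m=((p.max(2)<75)&(abs(P[...,0]-x)<110)&(abs(P[...,1]-y)<140)).astype(np.uint8)
        if nm=="lid": m=((abs(P[...,2]-48)<8)&(abs(P[...,0]-x)<110)&(abs(P[...,1]-y)<140)).astype(np.uint8)
        cs=cv2.findContours(m,cv2.RETR_EXTERNAL,2)[0]; C=max(cs,key=cv2.contourArea)[:,0]
        X=np.array([ray(n,a,b,zz)[:2] for a,b in C],np.float32); print(n,nm,cv2.minAreaRect(X))
    m=((abs(P[...,2]-72)<7)&(abs(P[...,0]-645)<30)&(abs(P[...,1]+190)<70)); v,u=np.nonzero(m)
    X=np.array([ray(n,a,b,72)[:2] for a,b in zip(u,v)],np.float32); print("rib",len(X),X.mean(0),cv2.minAreaRect(X), np.median(P[m][:,2]))
E
```

```text
top w 281 c [429.7 377. ] ang 2.112 rear [447.4 347.5] mouth [413.4 404.1] L 66.0 w 41.8 z [23.1 33.7]
top t 185 c [431.6 -80.5] ang 2.929 rear [458.9 -86.4] mouth [388.9 -71.3] L 71.5 w 25.5 z [26.6 33.9]
top r 157 c [ 403.2 -218.1] ang 2.222 rear [ 415.4 -234.2] mouth [ 391.4 -202.7] L 39.6 w 28.4 z [26.3 33.6]
top W 598 c [380.3 240.1] ang 2.5 rear [421.2 209.6] mouth [346.8 265.2] L 92.9 w 62.5 z [30.8 45.6]
top T 386 c [435.7  71.3] ang 2.9 rear [473.9  61.8] mouth [382.2  84.5] L 94.4 w 37.0 z [38.1 46. ]
top pocket 346 [628.1 279. ] ((628.465576171875, 278.9159240722656), (38.122802734375, 71.91519927978516), 83.09391021728516) z 10.4
top pocket 305 [619.8 213.2] ((625.8572998046875, 214.2000732421875), (39.13496398925781, 79.325927734375), 89.9959945678711) z 10.2
top pocket 435 [619.7 146.7] ((617.3631591796875, 142.9076385498047), (53.32727813720703, 79.26029968261719), 89.99436950683594) z 10.4
top case ((634.0744018554688, 211.97821044921875), (222.5107421875, 135.0245819091797), 84.04151153564453)
top lid ((637.8406982421875, -193.09695434570312), (220.68463134765625, 13
[... 1043 characters left out ...]
203826904297), (51.915252685546875, 77.62442016601562), 83.75289916992188) z 10.4
scene case ((635.1373291015625, 212.04925537109375), (228.087158203125, 139.03306579589844), 83.83112335205078)
scene lid ((643.495361328125, -193.3304443359375), (220.07945251464844, 135.45187377929688), 80.0241470336914)Traceback (most recent call last):
  File "<stdin>", line 23, in <module>
  File "h.py", line 6, in ray
    K,T=cam(n); d=T[:3,:3]@np.linalg.inv(K)@np.array([u,v,1.]); o=T[:3,3]; return o+d*(z-o[2])/d[2]
        ~~~^^^
  File "h.py", line 4, in cam
    c=camera_params(n); return np.array(c["camera_matrix"]),np.array(c["world_from_camera"])
ValueError: time passes only in moves, steps and waits
```

```bash
python3 - <<'E'
import re
s=open('h.py').read()
s=s.replace("def cam(n):","import functools\n@functools.lru_cache(None)\ndef cam(n):")
open('h.py','w').write(s)
E
python3 - <<'E'
from m import *
a=np.load("pics/top0.npz");b=np.load("pics/scene0.npz")
f=lambda p,u,v,w,h,s:cv2.resize(p[v:v+h,u:u+w],None,fx=s,fy=s,interpolation=cv2.INTER_NEAREST)
A=f(a["p"],170,108,100,66,4); B=f(b["p"],262,172,110,84,4)
C=f(a["p"],350,205,40,40,8); Dd=f(b["p"],100,215,40,40,8)
im=np.zeros((600,800,3),np.uint8); im[:264,:400]=A; im[:336,360:800]=B; im[264:264+0]=0
im[270:590,:320]=C; im[340:590,400:720]=Dd[35:285]
cv2.imwrite("pics/crop2.png",im[...,::-1])
for n,z in(("top",a),("scene",b)):
    P=cloud(n,z["D"]);p=z["p"]
    # profile of brightness & height along case x through each pocket
    c0=np.array([634.6,212.]);ux=np.array([.9945,-.1045]);uy=np.array([.1045,.9945])
    q=P[...,:2]-c0; X=q@ux; Y=q@uy
    for y0 in(67,0,-66):
        print(n,y0,[(x,int(np.median(p[m].max(1))),int(np.median(P[m][:,2]))) for x in range(-72,75,6) for m in[(abs(X-x)<3)&(abs(Y-y0)<8)] if m.any()])
    Q=noz(n,p,z["D"],(408,-220),lo=3,rad=60); 
    for lo,hi in((3,20),(22,60)):
        q=Q[(Q[:,2]>lo)&(Q[:,2]<hi)]; print(n,"refl",lo,len(q),q.mean(0).round(1))
    c,d,t,w=axis(Q);print(c,np.arctan2(d[1],d[0]),t,w)
E
```

```text
top 67 [(-72, 125, 2), (-66, 61, 5), (-60, 44, 13), (-54, 128, 16), (-48, 216, 9), (-42, 218, 10), (-36, 218, 11), (-30, 218, 11), (-24, 218, 9), (-18, 218, 9), (-12, 218, 9), (-6, 218, 10), (0, 218, 10), (6, 218, 11), (12, 218, 11), (18, 218, 10), (24, 201, 11), (30, 117, 19), (36, 117, 17), (42, 83, 6), (48, 57, 6), (54, 43, 10), (60, 48, 4), (66, 70, 2), (72, 125, 0)]
top 0 [(-72, 126, 0), (-66, 61, 4), (-60, 47, 12), (-54, 122, 17), (-48, 217, 10), (-42, 218, 8), (-36, 218, 9), (-30, 218, 9), (-24, 218, 11), (-18, 218, 10), (-12, 218, 10), (-6, 218, 10), (0, 218, 9), (6, 218, 8), (12, 218, 10), (18, 218, 8), (24, 218, 11), (30, 218, 8), (36, 147, 16), (42, 74, 7), (48, 58, 6), (54, 43, 14), (60, 51, 5), (66, 69, 5), (72, 127, 0)]
top -66 [(-72, 113, 1), (-66, 61, 3), (-60, 44, 13), (-54, 137, 16), (-48, 217, 9), (-42, 218, 9), (-36, 218, 10), (-30, 218, 10), (-24, 218, 10), (-18, 218, 10), (-12, 218, 10), (-6, 218, 9), (0, 218, 10), (6, 218, 10), (12, 218, 11), (18, 218, 10), (24, 218, 9), (30, 154, 12), (36, 114, 17), (42, 86, 4), (48, 57, 5), (54, 45, 12), (60, 52, 8), (66, 70,
[... 812 characters left out ...]
18, 223, 10), (24, 222, 11), (30, 226, 11), (36, 220, 11), (42, 63, 13), (48, 41, 5), (54, 41, 4), (60, 27, 13), (66, 40, 5), (72, 95, 0)]
scene -66 [(-72, 137, 0), (-66, 70, 4), (-60, 38, 4), (-54, 62, 17), (-48, 96, 12), (-42, 224, 10), (-36, 222, 11), (-30, 221, 10), (-24, 222, 10), (-18, 222, 10), (-12, 222, 8), (-6, 222, 9), (0, 221, 9), (6, 221, 10), (12, 221, 11), (18, 222, 10), (24, 222, 10), (30, 224, 11), (36, 125, 18), (42, 67, 11), (48, 41, 6), (54, 42, 7), (60, 24, 13), (66, 43, 6), (72, 91, 0)]
scene refl 3 116 [ 396.9 -201.2   10.9]
scene refl 22 151 [ 411.2 -221.3   28.5]
[ 405.2050428  -212.79485217] -0.8778672397815591 [-36.44072965  26.36306141] [-16.81387324  13.14721584]
```

View pics/crop2.png

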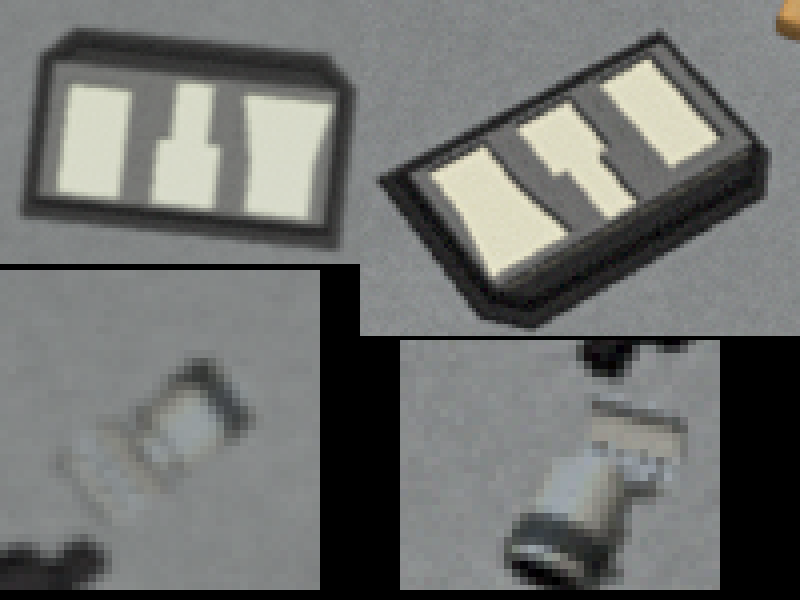

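The crops show all three pockets pushed to the case's -x rim, with seat x at about -26 in the case frame. The reflector's rear is at about (378,220) and its scoop at (361,233) in the top view, giving an angle of about 2.23 rad.

Estimates (mm, rad):

| Item | x | y | yaw |
|---|---|---|---|
| wide nozzle | 442.5 | 361.8 | 2.114 |
| tube nozzle | 446.4 | -84 | 2.915 |
| reflector nozzle | 408 | -221.5 | 2.23 |
| flared seat | 601 | 148 | -0.105 |
| keyhole seat | 608 | 215 | -0.105 |
| straight seat | 615 | 280.5 | -0.105 |

I'll start with the wide nozzle.

```bash
cat > go.py <<'E'
import sys; from h import *
from scipy.spatial.transform import Rotation as Ro
s=sensors.sense(); x,y,z,yaw=map(float,sys.argv[1:5])
R=Ro.from_euler('xyz',s["tcp_rot"]); p=s["eef_pos"]
G=Ro.from_euler('xyz',[np.pi,0,yaw])
dyaw=(yaw-s["tcp_rot"][2]+np.pi)%(2*np.pi)-np.pi
# keep the commanded tool axis straight down: shift in the levelled tool frame
L=Ro.from_euler('xyz',[np.pi,0,s["tcp_rot"][2]])
d=L.inv().apply(np.array([x,y,z])-p)
q6=np.arctan2(y,x)+np.pi/2-yaw
print("t",s["clock"],"pos",p.round(1),"rot",s["tcp_rot"].round(4),"open",round(s["opening"],3),"gf",round(float(s["grasp_force"]),1),"F",s["contact_force"].round(1))
print("shift m",(d/1000).round(4),"turn z",round(-dyaw,3),"rows",max(np.linalg.norm(d)/62.5,abs(dyaw)/.186).round(1),"q6 goal",round(q6,2),"q6 now",s["qpos"][5].round(2))
E
python3 go.py 442 362 120 2.114
```

```text
t 0.1 pos [153.2 605.5 230.6] rot [-3.1403  0.      2.8938] open 0.994 gf 0.0 F [-0.7  0.9  0.2]
shift m [-0.3397 -0.1652  0.1106] turn z 0.78 rows 6.3 q6 goal 0.14 q6 now -0.0
```

The manual's scale: shifts go in shares of 500 mm and turns go in shares of pi rad. Converting my numbers, -0.34 m is -0.68, -0.165 m is -0.33, 0.78 rad is 0.2483.

Emit:
{"op": "move_arm", "data": {"motion": [[0, 0, 0.2483, -0.68, -0.33, 0.22, 0.06], [0, 0, 0.2483, -0.68, -0.33, 0.22, 0.06], [0, 0, 0.2483, -0.68, -0.33, 0.22, 0.06], [0, 0, 0.2483, -0.68, -0.33, 0.22, 0.06], [0, 0, 0.2483, -0.68, -0.33, 0.22, 0.06], [0, 0, 0.2483, -0.68, -0.33, 0.22, 0.06], [0, 0, 0.2483, -0.68, -0.33, 0.22, 0.06], [0, 0, 0.2483, -0.68, -0.33, 0.22, 0.06]], "grip_force": 25}}

```text
clock: 1.1
eef_pos: [442.7, 361.8, 120.8]
tcp_rot: [-3.14, -0.0, 2.112]
contact_force: [0.0, -0.0, 0.3]
opening: 0.7
grasp_force: 0.0
```

```bash
python3 go.py 442.5 362 11 2.114
```

```text
t 1.1 pos [442.7 361.8 120.8] rot [-3.1404 -0.      2.1115] open 0.7 gf 0.0 F [ 0.  -0.   0.3]
shift m [ 3.000e-04 -1.000e-04  1.098e-01] turn z -0.002 rows 1.8 q6 goal 0.14 q6 now 0.14
```

Accurate. I'll descend, close and lift a little.

Converted, 0.109 m is 0.218, 0.09 m is 0.18.

Emit:
{"op": "move_arm", "data": {"motion": [[0, 0, 0, 0, 0, 0.12, 0.06], [0, 0, 0, 0, 0, 0.18, 0.06], [0, 0, 0, 0, 0, 0.218, 0.06], [0, 0, 0, 0, 0, 0.218, 0.06], [0, 0, 0, 0, 0, 0.218, 0.02], [0, 0, 0, 0, 0, 0.218, 0.02], [0, 0, 0, 0, 0, 0.218, 0.02], [0, 0, 0, 0, 0, 0.218, 0.02]], "grip_force": 25}}

```text
clock: 2.1
eef_pos: [443.1, 363.3, 13.8]
tcp_rot: [3.139, -0.001, 2.113]
contact_force: [-1.1, 0.7, 4.2]
opening: 0.295
grasp_force: 24.2
```

Converted, -0.1 m is -0.2, -0.06 m is -0.12.

Emit:
{"op": "move_arm", "data": {"motion": [[0, 0, 0, 0, 0, 0, 0.02], [0, 0, 0, 0, 0, -0.04, 0.02], [0, 0, 0, 0, 0, -0.12, 0.02], [0, 0, 0, 0, 0, -0.2, 0.02], [0, 0, 0, 0, 0, -0.2, 0.02]]}}

```text
clock: 2.72
eef_pos: [444.5, 364.1, 116.2]
tcp_rot: [3.135, -0.001, 2.114]
contact_force: [0.6, -0.6, -0.8]
opening: 0.291
grasp_force: 25.2
```

```bash
python3 go.py 601 148 110 -0.105; python3 -c "
from h import *
save('scene','s1')
z=np.load('pics/s1.npz')['p']; cv2.imwrite('pics/s1c.png',cv2.resize(z[20:240,200:440],None,fx=2.5,fy=2.5)[...,::-1])"
```

```text
t 2.725 pos [444.5 364.1 116.2] rot [ 3.1345e+00 -1.0000e-03  2.1136e+00] open 0.291 gf 25.2 F [ 0.6 -0.6 -0.8]
shift m [-0.2659  0.0224  0.0062] turn z 2.219 rows 11.9 q6 goal 1.92 q6 now 0.14
```

View pics/s1c.png

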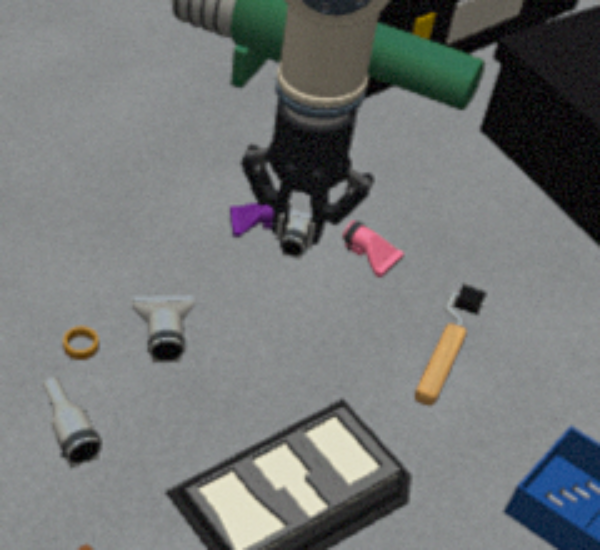

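The nozzle is held level in the gripper at crop pixel (298,225), and nothing else moved. Next is the transport.

Converted, -0.266 m is -0.532, 0.022 m is 0.044, 2.22 rad is 0.7066.

Emit:
{"op": "move_arm", "data": {"motion": [[0, 0, 0.7066, -0.532, 0.044, 0, 0.02], [0, 0, 0.7066, -0.532, 0.044, 0, 0.02], [0, 0, 0.7066, -0.532, 0.044, 0, 0.02], [0, 0, 0.7066, -0.532, 0.044, 0, 0.02], [0, 0, 0.7066, -0.532, 0.044, 0, 0.02], [0, 0, 0.7066, -0.532, 0.044, 0, 0.02], [0, 0, 0.7066, -0.532, 0.044, 0, 0.02], [0, 0, 0.7066, -0.532, 0.044, 0, 0.02]]}}

```text
clock: 3.78
eef_pos: [597.8, 145.7, 110.9]
tcp_rot: [-3.141, 0.002, 0.607]
contact_force: [0.2, 0.1, -0.9]
opening: 0.295
grasp_force: 25.1
```

```bash
python3 go.py 601 148 110 -0.105
```

```text
t 3.775 pos [597.8 145.7 110.9] rot [-3.1408e+00  2.0000e-03  6.0710e-01] open 0.295 gf 25.1 F [ 0.2  0.1 -0.9]
shift m [ 0.0039 -0.0001  0.0009] turn z 0.712 rows 3.8 q6 goal 1.92 q6 now 1.2
```

Converted, 0.004 m is 0.008, 0.712 rad is 0.2266.

Emit:
{"op": "move_arm", "data": {"motion": [[0, 0, 0.2266, 0.008, 0, 0, 0.02], [0, 0, 0.2266, 0.008, 0, 0, 0.02], [0, 0, 0.2266, 0.008, 0, 0, 0.02], [0, 0, 0.2266, 0.008, 0, 0, 0.02], [0, 0, 0.2266, 0.008, 0, 0, 0.02], [0, 0, 0.2266, 0.008, 0, 0, 0.02], [0, 0, 0.2266, 0.008, 0, 0, 0.02]]}}

```text
clock: 4.65
eef_pos: [601.8, 148.4, 112.0]
tcp_rot: [3.141, 0.0, -0.096]
contact_force: [0.7, 0.5, -1.0]
opening: 0.289
grasp_force: 25.1
```

```bash
python3 go.py 601 148 25 -0.105; python3 - <<'E'
from m import *
p,D=save('top','t1'); P=cloud('top',D)
# nozzle in hand: light points just below/ahead of gripper, mouth beyond hand
cv2.imwrite('pics/t1c.png',cv2.resize(p[100:210,150:300],None,fx=4,fy=4)[...,::-1])
E
```

```text
t 4.65 pos [601.8 148.4 112. ] rot [ 3.1415e+00  4.0000e-04 -9.6400e-02] open 0.289 gf 25.1 F [ 0.7  0.5 -1. ]
shift m [-0.0008  0.0005  0.087 ] turn z 0.009 rows 1.4 q6 goal 1.92 q6 now 1.91
```

View pics/t1c.png

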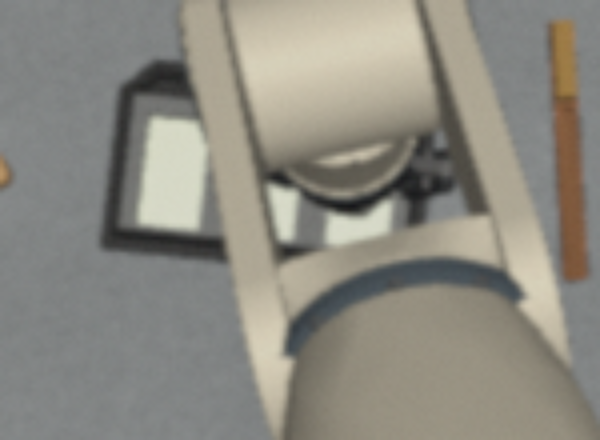

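The arm hides the nozzle in the top view, so I'll descend and check force and height.

Converted, 0.086 m is 0.172, 0.082 m is 0.164, 0.009 rad is 0.0029.

Emit:
{"op": "move_arm", "data": {"motion": [[0, 0, 0.0029, -0.002, 0, 0.08, 0.02], [0, 0, 0.0029, -0.002, 0, 0.12, 0.02], [0, 0, 0.0029, -0.002, 0, 0.15, 0.02], [0, 0, 0.0029, -0.002, 0, 0.164, 0.02], [0, 0, 0.0029, -0.002, 0, 0.172, 0.02], [0, 0, 0.0029, -0.002, 0, 0.172, 0.02]]}}

```text
clock: 5.45
eef_pos: [601.3, 148.6, 26.6]
tcp_rot: [-3.141, -0.0, -0.107]
contact_force: [-0.4, 0.4, -0.7]
opening: 0.288
grasp_force: 25.1
```

```bash
python3 go.py 601 148 23 -0.105; python3 -c "
from h import *
save('scene','s2')
z=np.load('pics/s2.npz')['p']; cv2.imwrite('pics/s2c.png',cv2.resize(z[150:270,240:390],None,fx=4,fy=4)[...,::-1])"
```

```text
t 5.45 pos [601.3 148.6  26.6] rot [-3.1414e+00 -4.0000e-04 -1.0720e-01] open 0.288 gf 25.1 F [-0.4  0.4 -0.7]
shift m [-0.0002  0.0007  0.0036] turn z -0.002 rows 0.1 q6 goal 1.92 q6 now 1.92
```

View pics/s2c.png

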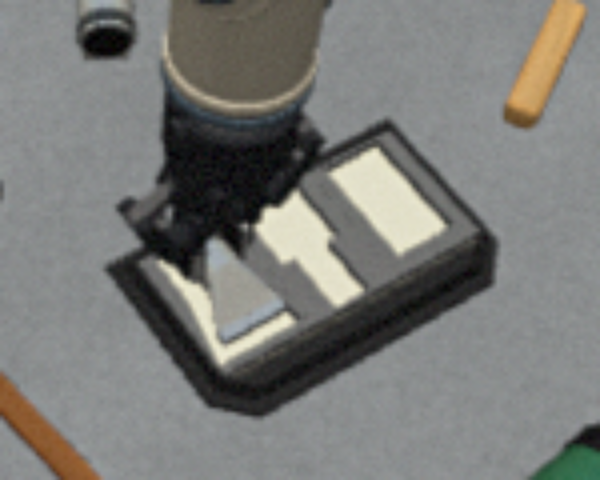

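The fan mouth lies inside the pocket, ends at crop (218,335) and (290,305). It looks a bit toward +y, so I'll quantify with depth.

```bash
python3 - <<'E'
from m import *
z=np.load('pics/s2.npz');p,D=z['p'],z['D'];P=cloud('scene',D)
c0=np.array([634.6,212.]);ux=np.array([.9945,-.1045]);uy=np.array([.1045,.9945])
q=P[...,:2]-c0; X=q@ux; Y=q@uy
for x0 in(5,12,18,24,30):
    m=(abs(X-x0)<2)&(abs(Y+66)<45); o=np.argsort(Y[m]); print(x0,[(int(a),int(b),int(c)) for a,b,c in zip(Y[m][o],P[m][o][:,2],p[m][o].min(1))][::2])
E
```

```text
5 [(-110, 4, 36), (-109, 5, 35), (-108, 9, 38), (-108, 427, 145), (-108, 420, 148), (-105, 9, 23), (-104, 419, 148), (-104, 10, 25), (-103, 19, 34), (-103, 418, 147), (-102, 20, 56), (-100, 20, 98), (-97, 18, 113), (-95, 410, 173), (-93, 407, 166), (-93, 409, 173), (-92, 219, 35), (-91, 220, 40), (-91, 232, 110), (-91, 216, 50), (-91, 292, 82), (-90, 247, 78), (-90, 244, 80), (-90, 250, 80), (-90, 235, 158), (-90, 277, 81), (-90, 229, 81), (-90, 241, 78), (-90, 285, 82), (-90, 271, 78), (-89, 300, 82), (-89, 274, 85), (-89, 220, 45), (-89, 225, 65), (-89, 165, 3), (-89, 251, 78), (-89, 185, 15), (-89, 262, 84), (-89, 408, 168), (-89, 297, 79), (-89, 233, 103), (-88, 256, 78), (-88, 177, 21), (-88, 244, 75), (-88, 238, 99), (-88, 406, 164), (-88, 277, 75), (-88, 170, 11), (-88, 295, 78), (-88, 300, 79), (-88, 271, 77), (-87, 197, 20), (-87, 165, 6), (-87, 251, 81), (-87, 188, 20), (-87, 264, 81), (-87, 272, 78), (-87, 239, 100), (-87, 288, 79), (-87, 244, 80), (-87, 180, 17), (-87, 183, 13), (-86, 282, 78), (-86, 192, 4), (-86, 408, 169), (-86, 163, 26), (-86, 240, 76), (-86, 201, 37)
[... 10212 characters left out ...]
53, 78), (-108, 395, 117), (-108, 345, 84), (-108, 399, 146), (-108, 386, 80), (-107, 395, 132), (-106, 400, 138), (-105, 394, 129), (-104, 2, 27), (-104, 10, 9), (-103, 4, 30), (-103, 12, 10), (-103, 395, 127), (-102, 397, 126), (-101, 396, 126), (-100, 392, 121), (-99, 20, 133), (-98, 389, 108), (-97, 395, 120), (-96, 392, 115), (-95, 394, 119), (-94, 389, 105), (-93, 392, 107), (-91, 11, 210), (-91, 383, 89), (-87, 376, 78), (-85, 11, 207), (-84, 368, 68), (-79, 10, 207), (-76, 7, 198), (-73, 10, 208), (-68, 12, 207), (-64, 10, 207), (-60, 11, 163), (-57, 12, 199), (-52, 9, 206), (-46, 14, 201), (-41, 11, 202), (-39, 11, 159), (-35, 14, 83), (-31, 19, 114), (-24, 17, 112), (-21, 19, 111)]
```

The mouth is centred within about 2 mm, with its end at case x of about 24 as expected. Lower it 3 mm, release and rise.

Converted, -0.09 m is -0.18, -0.03 m is -0.06.

Emit:
{"op": "move_arm", "data": {"motion": [[0, 0, 0, 0, 0.002, 0.004, 0.02], [0, 0, 0, 0, 0.002, 0.007, 0.02], [0, 0, 0, 0, 0.002, 0.007, 0.02], [0, 0, 0, 0, 0.002, 0.007, 0.045], [0, 0, 0, 0, 0.002, 0.007, 0.045], [0, 0, 0, 0, 0.002, 0.007, 0.045], [0, 0, 0, 0, 0.002, -0.06, 0.045], [0, 0, 0, 0, 0.002, -0.18, 0.045]]}}

```text
clock: 6.5
eef_pos: [599.1, 147.2, 115.1]
tcp_rot: [3.14, 0.005, -0.107]
contact_force: [0.7, 0.0, 0.4]
opening: 0.527
grasp_force: 0.0
```

```bash
python3 go.py 446.4 -84 120 2.915
```

```text
t 6.5 pos [599.1 147.2 115.1] rot [ 3.1399  0.0047 -0.1072] open 0.527 gf 0.0 F [0.7 0.  0.4]
shift m [-0.1271  0.2462 -0.0049] turn z -3.022 rows 16.2 q6 goal -1.53 q6 now 1.92
```

To save a half turn, I'll pick the tube at yaw -0.227. That is the same grasp, and the place yaw becomes 3.037.

Converted, 0.246 m is 0.492, -0.127 m is -0.254, 0.12 rad is 0.0382.

Emit:
{"op": "move_arm", "data": {"motion": [[0, 0, 0.0382, -0.254, 0.492, -0.01, 0.06], [0, 0, 0.0382, -0.254, 0.492, -0.01, 0.06], [0, 0, 0.0382, -0.254, 0.492, -0.01, 0.06], [0, 0, 0.0382, -0.254, 0.492, -0.01, 0.06], [0, 0, 0.0382, -0.254, 0.492, -0.01, 0.06], [0, 0, 0.0382, -0.254, 0.492, -0.01, 0.06], [0, 0, 0.0382, -0.254, 0.492, -0.01, 0.06]]}}

```text
clock: 7.38
eef_pos: [449.0, -83.1, 121.4]
tcp_rot: [-3.141, -0.001, -0.228]
contact_force: [0.1, -0.5, 0.4]
opening: 0.706
grasp_force: 0.0
```

```bash
python3 go.py 446.4 -84 11 -0.227; python3 - <<'E'
from m import *
for n in('top','scene'):
    p,D=save(n,n+'3'); P=cloud(n,D)
    c0=np.array([634.6,212.]);ux=np.array([.9945,-.1045]);uy=np.array([.1045,.9945])
    q=P[...,:2]-c0; X=q@ux; Y=q@uy
    m=(abs(Y+66)<28)&(X>-50)&(X<35)&(P[...,2]>21)&(P[...,2]<60)
    print(n,m.sum(),"X",np.percentile(X[m],[1,50,99]).round(1),"z95",np.percentile(P[m][:,2],95).round(1))
    for a,b in((-40,-14),(0,12),(14,22)):
        k=m&(X>a)&(X<b) if a<10 else (abs(Y+66)<28)&(X>a)&(X<b)&(P[...,2]>14)&(P[...,2]<40)&(p.min(2)>135)
        if k.any(): print((a,b),k.sum(),np.percentile(Y[k],[2,50,98]).round(1),np.percentile(P[k][:,2],95).round(1))
E
```

```text
t 7.375 pos [449.  -83.1 121.4] rot [-3.1414e+00 -8.0000e-04 -2.2750e-01] open 0.706 gf 0.0 F [ 0.1 -0.5  0.4]
shift m [-0.0023  0.0014  0.1104] turn z -0.001 rows 1.8 q6 goal 1.61 q6 now 1.61
top 238 X [-45.9 -17.   32.8] z95 42.9
(-40, -14) 95 [-80.6 -66.5 -51.9] 44.0
(0, 12) 37 [-88.8 -68.  -45.1] 30.5
(14, 22) 38 [-84.2 -65.  -38.4] 22.5
scene 287 X [-41.   -8.   19.4] z95 42.6
(-40, -14) 113 [-79.6 -70.6 -52.3] 44.3
(0, 12) 83 [-84.  -66.7 -47.7] 33.1
(14, 22) 54 [-86.3 -66.9 -45.1] 21.8
```

The wide nozzle is seated: sleeve centred at y -66, top at about 43. Now pick the tube.

Converted, 0.109 m is 0.218, 0.001 m is 0.002.

Emit:
{"op": "move_arm", "data": {"motion": [[0, 0, 0, -0.004, 0.002, 0.12, 0.06], [0, 0, 0, -0.004, 0.002, 0.18, 0.06], [0, 0, 0, -0.004, 0.002, 0.218, 0.06], [0, 0, 0, -0.004, 0.002, 0.218, 0.06], [0, 0, 0, -0.004, 0.002, 0.218, 0.02], [0, 0, 0, -0.004, 0.002, 0.218, 0.02], [0, 0, 0, -0.004, 0.002, 0.218, 0.02], [0, 0, 0, -0.004, 0.002, 0.218, 0.02]]}}

```text
clock: 8.48
eef_pos: [447.0, -83.9, 13.3]
tcp_rot: [-3.141, -0.002, -0.227]
contact_force: [-0.6, 2.2, 7.4]
opening: 0.289
grasp_force: 25.2
```

Converted, -0.1 m is -0.2, -0.06 m is -0.12.

Emit:
{"op": "move_arm", "data": {"motion": [[0, 0, 0, 0, 0, 0, 0.02], [0, 0, 0, 0, 0, -0.04, 0.02], [0, 0, 0, 0, 0, -0.12, 0.02], [0, 0, 0, 0, 0, -0.2, 0.02], [0, 0, 0, 0, 0, -0.2, 0.02], [0, 0, 0, 0, 0, -0.2, 0.02]]}}

```text
clock: 9.22
eef_pos: [445.8, -83.9, 112.1]
tcp_rot: [3.142, -0.0, -0.227]
contact_force: [0.1, 0.3, -2.0]
opening: 0.291
grasp_force: 25.0
```

```bash
python3 go.py 608 215 125 3.037
```

```text
t 9.225 pos [445.8 -83.9 112.1] rot [ 3.1416e+00 -2.0000e-04 -2.2730e-01] open 0.291 gf 25.0 F [ 0.1  0.3 -2. ]
shift m [ 0.0907 -0.3278 -0.0129] turn z 3.019 rows 16.2 q6 goal -1.13 q6 now 1.61
```

Converted, -0.328 m is -0.656, 0.091 m is 0.182, -1.48 rad is -0.4711.

Emit:
{"op": "move_arm", "data": {"motion": [[0, 0, -0.4711, 0.182, -0.656, -0.02, 0.02], [0, 0, -0.4711, 0.182, -0.656, -0.02, 0.02], [0, 0, -0.4711, 0.182, -0.656, -0.02, 0.02], [0, 0, -0.4711, 0.182, -0.656, -0.02, 0.02], [0, 0, -0.4711, 0.182, -0.656, -0.02, 0.02], [0, 0, -0.4711, 0.182, -0.656, -0.02, 0.02], [0, 0, -0.4711, 0.182, -0.656, -0.02, 0.02], [0, 0, -0.4711, 0.182, -0.656, -0.02, 0.02]]}}

```text
clock: 10.22
eef_pos: [607.5, 215.3, 119.7]
tcp_rot: [-3.139, 0.002, 1.26]
contact_force: [0.3, -0.0, -0.7]
opening: 0.293
grasp_force: 25.0
```

Converted, -1.48 rad is -0.4711.

Emit:
{"op": "move_arm", "data": {"motion": [[0, 0, -0.4711, 0, 0, 0, 0.02], [0, 0, -0.4711, 0, 0, 0, 0.02], [0, 0, -0.4711, 0, 0, 0, 0.02], [0, 0, -0.4711, 0, 0, 0, 0.02], [0, 0, -0.4711, 0, 0, 0, 0.02], [0, 0, -0.4711, 0, 0, 0, 0.02], [0, 0, -0.4711, 0, 0, 0, 0.02], [0, 0, -0.4711, 0, 0, 0, 0.02]]}}

```text
clock: 11.22
eef_pos: [607.5, 214.7, 119.9]
tcp_rot: [-3.139, -0.002, 2.739]
contact_force: [-0.8, -0.7, -1.7]
opening: 0.289
grasp_force: 25.0
```

```bash
python3 go.py 608 215 100 3.037
```

```text
t 11.225 pos [607.5 214.7 119.9] rot [-3.1393e+00 -2.4000e-03  2.7386e+00] open 0.289 gf 25.0 F [-0.8 -0.7 -1.7]
shift m [-0.0003  0.0004  0.0199] turn z -0.298 rows 1.6 q6 goal -1.13 q6 now -0.83
```

Converted, 0.091 m is 0.182, 0.085 m is 0.17, -0.298 rad is -0.0949.

Emit:
{"op": "move_arm", "data": {"motion": [[0, 0, -0.0477, 0, 0, 0.04, 0.02], [0, 0, -0.0949, 0, 0, 0.06, 0.02], [0, 0, -0.0949, 0, 0, 0.1, 0.02], [0, 0, -0.0949, 0, 0, 0.14, 0.02], [0, 0, -0.0949, 0, 0, 0.17, 0.02], [0, 0, -0.0949, 0, 0, 0.182, 0.02], [0, 0, -0.0949, 0, 0, 0.182, 0.02], [0, 0, -0.0949, 0, 0, 0.182, 0.02]]}}

```text
clock: 12.22
eef_pos: [609.2, 215.3, 32.0]
tcp_rot: [3.141, 0.001, 3.031]
contact_force: [0.9, 0.3, -0.4]
opening: 0.293
grasp_force: 25.0
```

```bash
python3 go.py 608 215 23.5 3.037; python3 - <<'E'
from h import *
p,D=save('scene','s4'); P=cloud('scene',D)
cv2.imwrite('pics/s4c.png',cv2.resize(p[150:270,240:390],None,fx=4,fy=4)[...,::-1])
q=P[...,:2]-[634.6,212.]; X=q@[.9945,-.1045]; Y=q@[.1045,.9945]
for a in(8,14,20,26):
    m=(abs(X-a)<3)&(abs(Y)<12)&(P[...,2]>20)&(P[...,2]<60); print(a,m.sum(),np.percentile(Y[m],[2,50,98]).round(1) if m.any() else '',np.percentile(P[m][:,2],[50,90]).round(1) if m.any() else '')
E
```

```text
t 12.225 pos [609.2 215.3  32. ] rot [3.1411e+00 1.0000e-03 3.0306e+00] open 0.293 gf 25.0 F [ 0.9  0.3 -0.4]
shift m [ 0.0011 -0.0005  0.0085] turn z -0.006 rows 0.1 q6 goal -1.13 q6 now -1.12
8 12 [-3.4  0.5  5.6] [42.  43.9]
14 8 [-3.1  0.8  4.7] [40.7 43.9]
20 9 [-2.7 -0.6  4.9] [40.3 43.7]
26 11 [-2.7  0.7  5.7] [41. 44.]
```

View pics/s4c.png

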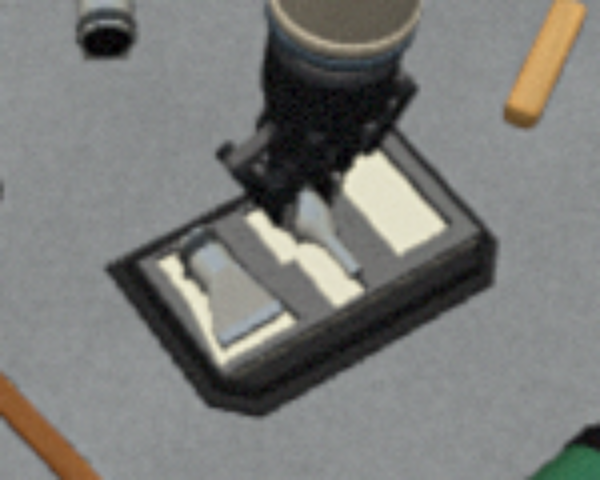

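The tube is level and centred over its channel. Lower and release.

Converted, -0.085 m is -0.17, 0.0085 m is 0.017.

Emit:
{"op": "move_arm", "data": {"motion": [[0, 0, 0, 0.002, 0, 0.01, 0.02], [0, 0, 0, 0.002, 0, 0.017, 0.02], [0, 0, 0, 0.002, 0, 0.017, 0.02], [0, 0, 0, 0.002, 0, 0.017, 0.045], [0, 0, 0, 0.002, 0, 0.017, 0.045], [0, 0, 0, 0.002, 0, 0.017, 0.045], [0, 0, 0, 0.002, 0, -0.05, 0.045], [0, 0, 0, 0.002, 0, -0.17, 0.045]]}}

```text
clock: 13.28
eef_pos: [605.9, 214.6, 114.9]
tcp_rot: [-3.139, -0.005, 3.031]
contact_force: [1.0, 0.2, 1.0]
opening: 0.53
grasp_force: 0.0
```

```bash
python3 go.py 408 -221.5 120 2.23
```

```text
t 13.275 pos [605.9 214.6 114.9] rot [-3.1394 -0.0046  3.0308] open 0.53 gf 0.0 F [1.  0.2 1. ]
shift m [ 0.1485 -0.4553 -0.0051] turn z 0.801 rows 7.7 q6 goal -1.16 q6 now -1.12
```

Converted, -0.455 m is -0.91, 0.148 m is 0.296, 0.8 rad is 0.2546.

Emit:
{"op": "move_arm", "data": {"motion": [[0, 0, 0.2546, 0.296, -0.91, 0, 0.06], [0, 0, 0.2546, 0.296, -0.91, 0, 0.06], [0, 0, 0.2546, 0.296, -0.91, 0, 0.06], [0, 0, 0.2546, 0.296, -0.91, 0, 0.06], [0, 0, 0.2546, 0.296, -0.91, 0, 0.06], [0, 0, 0.2546, 0.296, -0.91, 0, 0.06], [0, 0, 0.2546, 0.296, -0.91, 0, 0.06], [0, 0, 0.2546, 0.296, -0.91, 0, 0.06]]}}

```text
clock: 14.28
eef_pos: [409.0, -222.7, 116.5]
tcp_rot: [3.142, 0.001, 2.229]
contact_force: [1.3, 0.3, 0.5]
opening: 0.704
grasp_force: 0.0
```

Emit:
{"op": "move_arm", "data": {"motion": [[0, 0, 0, 0, 0, 0, 0.06], [0, 0, 0, 0, 0, 0, 0.06], [0, 0, 0, 0, 0, 0, 0.06]]}}

```text
clock: 14.65
eef_pos: [410.7, -219.7, 116.3]
tcp_rot: [3.141, -0.0, 2.232]
contact_force: [-0.8, -0.1, -0.3]
opening: 0.704
grasp_force: 0.0
```

```bash
python3 go.py 408 -221.5 12 2.23; python3 - <<'E'
from m import *
p,D=save('top','t5'); P=cloud('top',D)
q=P[...,:2]-[634.6,212.]; X=q@[.9945,-.1045]; Y=q@[.1045,.9945]
m=(abs(Y)<28)&(X>-50)&(X<40)&(P[...,2]>21)&(P[...,2]<60)
for a,b in((-42,-10),(0,40)):
    k=m&(X>a)&(X<b); print(k.sum(),np.percentile(X[k],[1,99]).round(1),np.percentile(Y[k],[2,50,98]).round(1),np.percentile(P[k][:,2],[50,95]).round(1))
E
```

```text
t 14.65 pos [ 410.7 -219.7  116.3] rot [ 3.1415e+00 -1.0000e-04  2.2321e+00] open 0.704 gf 0.0 F [-0.8 -0.1 -0.3]
shift m [ 0.0002 -0.0032  0.1043] turn z 0.002 rows 1.7 q6 goal -1.16 q6 now -1.16
123 [-41.6 -10.8] [-25.4   1.1  25.8] [39.  45.6]
63 [ 0.3 36.8] [-25.2   1.9  27.5] [30.5 34.7]
```

Converted, 0.103 m is 0.206, -0.003 m is -0.006.

Emit:
{"op": "move_arm", "data": {"motion": [[0, 0, 0, 0, -0.006, 0.12, 0.06], [0, 0, 0, 0, -0.006, 0.18, 0.06], [0, 0, 0, 0, -0.006, 0.206, 0.06], [0, 0, 0, 0, -0.006, 0.206, 0.06], [0, 0, 0, 0, -0.006, 0.206, 0.02], [0, 0, 0, 0, -0.006, 0.206, 0.02], [0, 0, 0, 0, -0.006, 0.206, 0.02], [0, 0, 0, 0, -0.006, 0.206, 0.02]]}}

```text
clock: 15.7
eef_pos: [408.8, -222.8, 14.5]
tcp_rot: [3.141, 0.002, 2.231]
contact_force: [-0.5, 1.2, 6.8]
opening: 0.291
grasp_force: 24.8
```

Converted, -0.105 m is -0.21, -0.06 m is -0.12.

Emit:
{"op": "move_arm", "data": {"motion": [[0, 0, 0, 0, 0, 0, 0.02], [0, 0, 0, 0, 0, -0.04, 0.02], [0, 0, 0, 0, 0, -0.12, 0.02], [0, 0, 0, 0, 0, -0.21, 0.02], [0, 0, 0, 0, 0, -0.21, 0.02], [0, 0, 0, 0, 0, -0.21, 0.02], [0, 0, 0, 0, 0, -0.21, 0.02]]}}

```text
clock: 16.58
eef_pos: [407.1, -222.0, 117.3]
tcp_rot: [-3.141, -0.002, 2.231]
contact_force: [0.3, -0.4, -0.7]
opening: 0.296
grasp_force: 25.1
```

```bash
python3 go.py 615 280.5 120 -0.105; python3 - <<'E'
from h import *
p,D=save('scene','s6')
a=cv2.resize(p[130:300,50:220],None,fx=3.4,fy=3.4)
b=cv2.resize(p[180:260,260:370],None,fx=2,fy=2); im=np.zeros((580,800,3),np.uint8); im[:578,:578]=a[:578]; im[:160,579:799]=b[:,:220]; cv2.imwrite('pics/s6c.png',im[...,::-1])
E
```

```text
t 16.575 pos [ 407.1 -222.   117.3] rot [-3.1408e+00 -1.8000e-03  2.2308e+00] open 0.296 gf 25.1 F [ 0.3 -0.4 -0.7]
shift m [ 0.2695  0.4723 -0.0027] turn z 2.336 rows 12.6 q6 goal 2.1 q6 now -1.16
```

View pics/s6c.png

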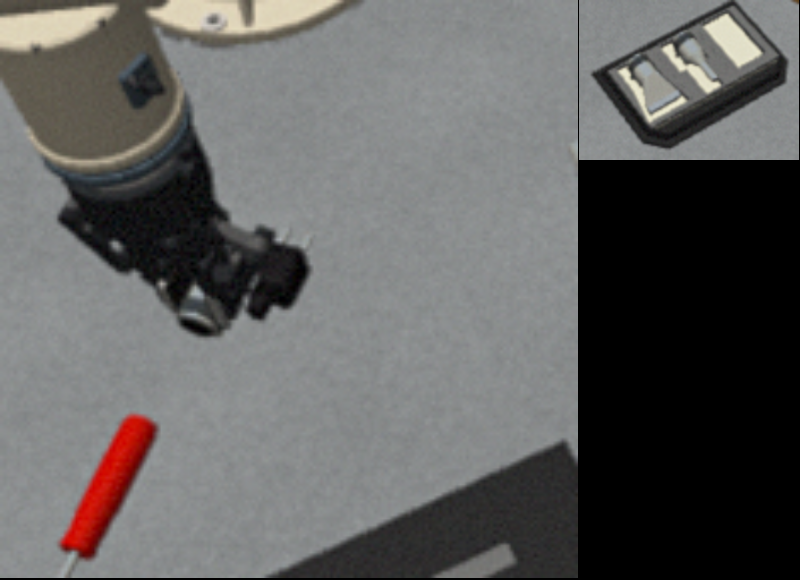

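The reflector is gripped with its rear at crop (200,312). In the inset, wide and tube lie in their pockets. Now carry it in two calls.

Converted, 0.472 m is 0.944, 0.27 m is 0.54, 1.45 rad is 0.4615.

Emit:
{"op": "move_arm", "data": {"motion": [[0, 0, 0.4615, 0.54, 0.944, 0, 0.02], [0, 0, 0.4615, 0.54, 0.944, 0, 0.02], [0, 0, 0.4615, 0.54, 0.944, 0, 0.02], [0, 0, 0.4615, 0.54, 0.944, 0, 0.02], [0, 0, 0.4615, 0.54, 0.944, 0, 0.02], [0, 0, 0.4615, 0.54, 0.944, 0, 0.02], [0, 0, 0.4615, 0.54, 0.944, 0, 0.02], [0, 0, 0.4615, 0.54, 0.944, 0, 0.02]]}}

```text
clock: 17.62
eef_pos: [582.0, 199.8, 117.0]
tcp_rot: [-3.141, 0.002, 0.859]
contact_force: [1.6, -1.3, -0.4]
opening: 0.296
grasp_force: 25.1
```

```bash
python3 go.py 615 280.5 115 -0.105
```

```text
t 17.625 pos [582.  199.8 117. ] rot [-3.1408e+00  1.7000e-03  8.5850e-01] open 0.296 gf 25.1 F [ 1.6 -1.3 -0.4]
shift m [ 0.0827 -0.0278  0.002 ] turn z 0.964 rows 5.2 q6 goal 2.1 q6 now 1.04
```

Converted, 0.07 m is 0.14, -0.024 m is -0.048, 0.94 rad is 0.2992.

Emit:
{"op": "move_arm", "data": {"motion": [[0, 0, 0.2992, 0.14, -0.048, 0, 0.02], [0, 0, 0.2992, 0.14, -0.048, 0, 0.02], [0, 0, 0.2992, 0.14, -0.048, 0, 0.02], [0, 0, 0.2992, 0.14, -0.048, 0, 0.02], [0, 0, 0.2992, 0.14, -0.048, 0, 0.02], [0, 0, 0.2992, 0.14, -0.048, 0, 0.02], [0, 0, 0.2992, 0.14, -0.048, 0, 0.02], [0, 0, 0.2992, 0.14, -0.048, 0, 0.02]]}}

```text
clock: 18.62
eef_pos: [609.1, 266.7, 118.0]
tcp_rot: [3.141, 0.0, -0.073]
contact_force: [-0.5, 0.1, -1.3]
opening: 0.291
grasp_force: 25.1
```

```bash
python3 go.py 615 280.5 33 -0.105
```

```text
t 18.625 pos [609.1 266.7 118. ] rot [ 3.1413e+00  5.0000e-04 -7.3200e-02] open 0.291 gf 25.1 F [-0.5  0.1 -1.3]
shift m [ 0.0049 -0.0142  0.085 ] turn z 0.032 rows 1.4 q6 goal 2.1 q6 now 2.05
```

Converted, 0.084 m is 0.168, 0.07 m is 0.14, 0.032 rad is 0.0102.

Emit:
{"op": "move_arm", "data": {"motion": [[0, 0, 0.0102, 0.01, -0.028, 0, 0.02], [0, 0, 0.0102, 0.01, -0.028, 0.04, 0.02], [0, 0, 0.0102, 0.01, -0.028, 0.1, 0.02], [0, 0, 0.0102, 0.01, -0.028, 0.14, 0.02], [0, 0, 0.0102, 0.01, -0.028, 0.168, 0.02], [0, 0, 0.0102, 0.01, -0.028, 0.168, 0.02], [0, 0, 0.0102, 0.01, -0.028, 0.168, 0.02]]}}

```text
clock: 19.5
eef_pos: [615.9, 280.6, 35.0]
tcp_rot: [-3.141, -0.001, -0.107]
contact_force: [0.0, -0.6, -0.2]
opening: 0.292
grasp_force: 25.1
```

```bash
python3 go.py 615 280.5 24 -0.105; python3 - <<'E'
from h import *
p,D=save('scene','s7')
cv2.imwrite('pics/s7c.png',cv2.resize(p[150:270,240:390],None,fx=4,fy=4)[...,::-1])
E
```

```text
t 19.5 pos [615.9 280.6  35. ] rot [-3.141e+00 -1.000e-03 -1.073e-01] open 0.292 gf 25.1 F [ 0.  -0.6 -0.2]
shift m [-0.0009  0.0002  0.011 ] turn z -0.002 rows 0.2 q6 goal 2.1 q6 now 2.1
```

View pics/s7c.png

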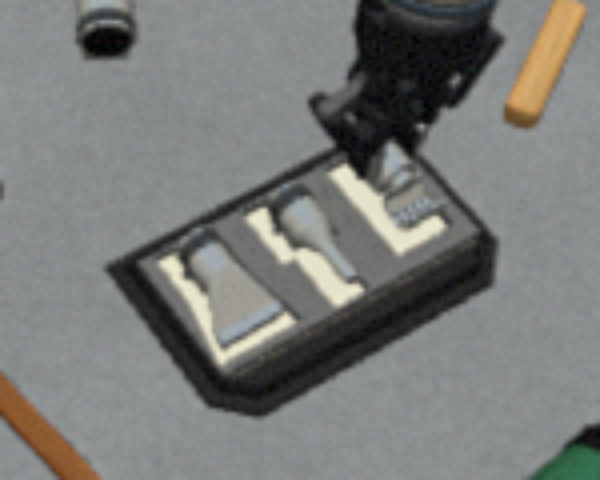

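The reflector hovers over the straight pocket at crop (405,195), aligned. Lower and release.

Emit:
{"op": "move_arm", "data": {"motion": [[0, 0, 0, -0.002, 0, 0.012, 0.02], [0, 0, 0, -0.002, 0, 0.02, 0.02], [0, 0, 0, -0.002, 0, 0.02, 0.02], [0, 0, 0, -0.002, 0, 0.02, 0.045], [0, 0, 0, -0.002, 0, 0.02, 0.045], [0, 0, 0, -0.002, 0, 0.02, 0.045], [0, 0, 0, -0.002, 0, -0.06, 0.045], [0, 0, 0, -0.002, 0, -0.18, 0.045]]}}

```text
clock: 20.55
eef_pos: [612.9, 279.9, 123.3]
tcp_rot: [3.139, 0.004, -0.108]
contact_force: [1.0, 0.5, 0.6]
opening: 0.531
grasp_force: 0.0
```

```bash
python3 go.py 640 -193 150 -1.745;python3 go.py 640 -193 150 1.396
```

```text
t 20.55 pos [612.9 279.9 123.3] rot [ 3.1394  0.0036 -0.1075] open 0.531 gf 0.0 F [1.  0.5 0.6]
shift m [ 0.0777  0.4672 -0.0267] turn z 1.637 rows 8.8 q6 goal 3.02 q6 now 2.1
t 20.55 pos [612.9 279.9 123.3] rot [ 3.1394  0.0036 -0.1075] open 0.531 gf 0.0 F [1.  0.5 0.6]
shift m [ 0.0777  0.4672 -0.0267] turn z -1.504 rows 8.1 q6 goal -0.12 q6 now 2.1
```

Converted, 0.467 m is 0.934, 0.078 m is 0.156, -1.5 rad is -0.4775.

Emit:
{"op": "move_arm", "data": {"motion": [[0, 0, -0.4775, 0.156, 0.934, -0.07, 0.05], [0, 0, -0.4775, 0.156, 0.934, -0.07, 0.05], [0, 0, -0.4775, 0.156, 0.934, -0.07, 0.05], [0, 0, -0.4775, 0.156, 0.934, -0.07, 0.05], [0, 0, -0.4775, 0.156, 0.934, -0.07, 0.05], [0, 0, -0.4775, 0.156, 0.934, -0.07, 0.05], [0, 0, -0.4775, 0.156, 0.934, -0.07, 0.05], [0, 0, -0.4775, 0.156, 0.934, -0.07, 0.05]]}}

```text
clock: 21.55
eef_pos: [641.7, -194.7, 159.6]
tcp_rot: [3.141, 0.0, 1.361]
contact_force: [0.0, 1.0, 0.8]
opening: 0.584
grasp_force: 0.0
```

Emit:
{"op": "move_arm", "data": {"motion": [[0, 0, 0, 0, 0, 0, 0.05], [0, 0, 0, 0, 0, 0, 0.05], [0, 0, 0, 0, 0, 0, 0.05]]}}

```text
clock: 21.92
eef_pos: [641.6, -190.8, 159.1]
tcp_rot: [-3.141, -0.0, 1.356]
contact_force: [0.2, -0.4, -0.2]
opening: 0.586
grasp_force: 0.0
```

```bash
python3 go.py 640 -193 55 1.396; python3 - <<'E'
from m import *
for n in('scene','top'):
  p,D=save(n,n+'8'); P=cloud(n,D)
  q=P[...,:2]-[634.6,212.]; X=q@[.9945,-.1045]; Y=q@[.1045,.9945]
  for nm,y0 in(('w',-66),('t',0),('r',66)):
    for a,b in((-44,-10),(-6,45)):
      k=(abs(Y-y0)<28)&(X>a)&(X<b)&(P[...,2]>21)&(P[...,2]<60)
      if k.sum()>5: print(n,nm,k.sum(),'X',np.percentile(X[k],[2,98]).round(1),'Y',(np.percentile(Y[k],[5,50,95])-y0).round(1),'z',np.percentile(P[k][:,2],[50,95]).round(1))
a=cv2.resize(np.load('pics/top8.npz')['p'][105:185,165:275],None,fx=5,fy=5); cv2.imwrite('pics/t8c.png',a[...,::-1])
E
```

```text
t 21.925 pos [ 641.6 -190.8  159.1] rot [-3.1410e+00 -3.0000e-04  1.3558e+00] open 0.586 gf 0.0 F [ 0.2 -0.4 -0.2]
shift m [-0.0025 -0.0011  0.1041] turn z -0.04 rows 1.7 q6 goal -0.12 q6 now -0.08
scene w 136 X [-40.4 -10.5] Y [-13.5  -4.8  10.9] z [38.5 42.7]
scene w 148 X [-5.3 23.2] Y [-16.    0.7  20.5] z [26.6 35.8]
scene t 124 X [-40.1 -10.9] Y [-11.5  -3.4  11.4] z [38.6 43.8]
scene t 97 X [-6.  37.4] Y [-7.9  0.1 17.3] z [32.4 37.6]
scene r 126 X [-40.5 -10.2] Y [-11.6  -3.6  11.2] z [38.8 43.1]
scene r 53 X [-5.7 35.8] Y [-11.9   0.9  16.3] z [27.5 35.9]
top w 131 X [-43.5 -11. ] Y [-12.9  -0.   17. ] z [38.  43.8]
top w 83 X [-5.6 35.6] Y [-18.5   0.7  20.3] z [25.3 33.7]
top t 129 X [-43.5 -11.7] Y [-11.6   0.9  13.4] z [38.1 44.4]
top t 73 X [-4.4 35.9] Y [-21.2   1.   26. ] z [29.9 36.9]
top r 128 X [-43.5 -12.7] Y [-12.5  -0.5  17.4] z [38.5 43.5]
top r 45 X [-5.9 36. ] Y [-25.6   3.5  25.3] z [22.5 31.9]
```

View pics/t8c.png

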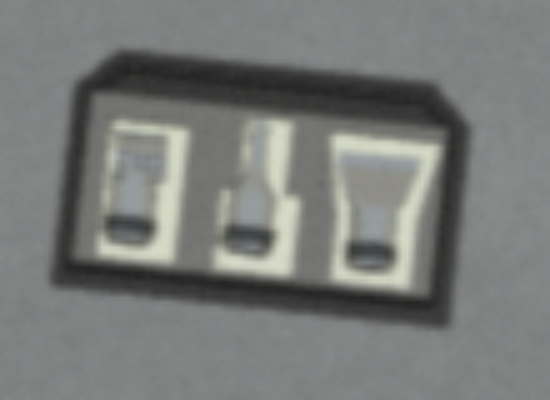

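All three nozzles lie in their pockets (crop (130,190), (253,190), (372,210)), mouths up, with sleeve tops at about 43 mm, matching the expected 42.5. Now grip the lid rib.

Converted, 0.103 m is 0.206, 0.085 m is 0.17, -0.04 rad is -0.0127.

Emit:
{"op": "move_arm", "data": {"motion": [[0, 0, -0.0127, -0.005, -0.002, 0.06, 0.05], [0, 0, -0.0127, -0.005, -0.002, 0.12, 0.05], [0, 0, -0.0127, -0.005, -0.002, 0.17, 0.05], [0, 0, -0.0127, -0.005, -0.002, 0.206, 0.05], [0, 0, -0.0127, -0.005, -0.002, 0.206, 0.05], [0, 0, -0.0127, -0.005, -0.002, 0.206, 0.05]], "grip_force": 60}}

```text
clock: 22.78
eef_pos: [640.9, -194.4, 57.2]
tcp_rot: [3.14, 0.0, 1.396]
contact_force: [0.0, 0.8, -0.4]
opening: 0.587
grasp_force: 0.0
```

Emit:
{"op": "move_arm", "data": {"motion": [[0, 0, 0, 0, 0, 0, 0.008], [0, 0, 0, 0, 0, 0, 0.008], [0, 0, 0, 0, 0, 0, 0.008], [0, 0, 0, 0, 0, 0, 0.008], [0, 0, 0, 0, 0, 0, 0.008], [0, 0, 0, 0, 0, 0, 0.008]], "grip_force": 60}}

```text
clock: 23.52
eef_pos: [640.8, -194.6, 57.4]
tcp_rot: [3.14, 0.0, 1.396]
contact_force: [-1.0, -0.3, 6.3]
opening: 0.17
grasp_force: 61.1
```

Converted, -0.11 m is -0.22, -0.08 m is -0.16.

Emit:
{"op": "move_arm", "data": {"motion": [[0, 0, 0, 0, 0, -0.04, 0.008], [0, 0, 0, 0, 0, -0.1, 0.008], [0, 0, 0, 0, 0, -0.16, 0.008], [0, 0, 0, 0, 0, -0.22, 0.008], [0, 0, 0, 0, 0, -0.22, 0.008], [0, 0, 0, 0, 0, -0.22, 0.008], [0, 0, 0, 0, 0, -0.22, 0.008]]}}

```text
clock: 24.4
eef_pos: [639.3, -194.1, 164.9]
tcp_rot: [-3.139, -0.0, 1.396]
contact_force: [0.1, 1.1, -2.1]
opening: 0.165
grasp_force: 60.0
```

```bash
python3 go.py 634.6 212 165 1.466
```

```text
t 24.4 pos [ 639.3 -194.1  164.9] rot [-3.1392e+00 -3.0000e-04  1.3958e+00] open 0.165 gf 60.0 F [ 0.1  1.1 -2.1]
shift m [ 3.991e-01 -7.540e-02 -1.000e-04] turn z -0.07 rows 6.5 q6 goal 0.43 q6 now -0.12
```

Converted, 0.398 m is 0.796, 0.35 m is 0.7, -0.07 rad is -0.0223.

Emit:
{"op": "move_arm", "data": {"motion": [[0, 0, -0.0032, 0.1, -0.018, -0.006, 0.008], [0, 0, -0.0064, 0.2, -0.038, -0.006, 0.008], [0, 0, -0.0095, 0.3, -0.056, -0.006, 0.008], [0, 0, -0.0127, 0.4, -0.076, -0.006, 0.008], [0, 0, -0.0159, 0.5, -0.094, -0.006, 0.008], [0, 0, -0.0191, 0.6, -0.114, -0.006, 0.008], [0, 0, -0.0223, 0.7, -0.132, -0.006, 0.008], [0, 0, -0.0223, 0.796, -0.15, -0.006, 0.008]]}}

```text
clock: 25.4
eef_pos: [634.9, 212.2, 168.0]
tcp_rot: [-3.14, 0.001, 1.466]
contact_force: [-0.2, -0.2, -1.9]
opening: 0.17
grasp_force: 59.9
```

Emit:
{"op": "move_arm", "data": {"motion": [[0, 0, 0, 0, 0, 0, 0.008], [0, 0, 0, 0, 0, 0, 0.008], [0, 0, 0, 0, 0, 0, 0.008], [0, 0, 0, 0, 0, 0, 0.008]]}}

```text
clock: 25.9
eef_pos: [635.8, 209.5, 169.2]
tcp_rot: [-3.141, 0.0, 1.464]
contact_force: [0.1, -0.4, -2.5]
opening: 0.171
grasp_force: 59.9
```

```bash
python3 go.py 634.6 210.8 80 1.466; python3 - <<'E'
from m import *
p,D=save('scene','s9'); P=cloud('scene',D); s=sensors.sense()['eef_pos']; zt=s[2]-57.3+48
m=((abs(P[...,2]-zt)<8)&(abs(P[...,0]-634)<110)&(abs(P[...,1]-212)<140)).astype(np.uint8)
C=np.vstack([c[:,0] for c in cv2.findContours(m,0,2)[0] if cv2.contourArea(c)>30])
X=np.array([ray('scene',a,b,zt)[:2] for a,b in C],np.float32); print(zt,cv2.minAreaRect(X))
Q=P[(m>0)]; A=np.c_[Q[:,:2]-Q[:,:2].mean(0),np.ones(len(Q))]; print("plane tilt",np.linalg.lstsq(A,Q[:,2],rcond=None)[0])
cv2.imwrite('pics/s9c.png',cv2.resize(p[60:300,200:430],None,fx=2.5,fy=2.5)[...,::-1])
E
```

```text
t 25.9 pos [635.8 209.5 169.2] rot [-3.1414e+00  2.0000e-04  1.4644e+00] open 0.171 gf 59.9 F [ 0.1 -0.4 -2.5]
shift m [ 0.0012 -0.0013  0.0892] turn z -0.002 rows 1.4 q6 goal 0.43 q6 now 0.42
159.9996099329074 ((639.3580322265625, 208.48863220214844), (223.80458068847656, 136.41748046875), 84.07705688476562)
plane tilt [-4.17661037e-03  2.96040796e-03  1.60008166e+02]
```

View pics/s9c.png

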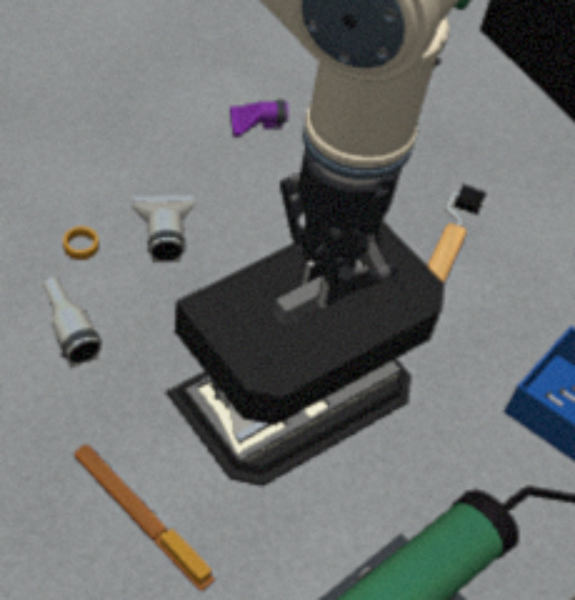

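The lid is level, its yaw matches the case at 84.1°, and its cut corners are over the case's cut corners. Descend in stages.

Converted, 0.084 m is 0.168, 0.075 m is 0.15.

Emit:
{"op": "move_arm", "data": {"motion": [[0, 0, 0, 0.004, -0.002, 0.04, 0.008], [0, 0, 0, 0.004, -0.002, 0.08, 0.008], [0, 0, 0, 0.004, -0.002, 0.12, 0.008], [0, 0, 0, 0.004, -0.002, 0.15, 0.008], [0, 0, 0, 0.004, -0.002, 0.168, 0.008], [0, 0, 0, 0.004, -0.002, 0.168, 0.008], [0, 0, 0, 0.004, -0.002, 0.168, 0.008], [0, 0, 0, 0.004, -0.002, 0.168, 0.008]]}}

```text
clock: 26.95
eef_pos: [635.4, 212.8, 86.1]
tcp_rot: [3.14, -0.001, 1.466]
contact_force: [0.0, 1.4, -2.7]
opening: 0.169
grasp_force: 59.9
```

```bash
python3 go.py 634.8 211.6 62 1.466
```

```text
t 26.95 pos [635.4 212.8  86.1] rot [ 3.1404e+00 -5.0000e-04  1.4658e+00] open 0.169 gf 59.9 F [ 0.   1.4 -2.7]
shift m [-0.0013 -0.0004  0.0241] turn z -0.0 rows 0.4 q6 goal 0.43 q6 now 0.43
```

Converted, 0.016 m is 0.032, -0.001 m is -0.002.

Emit:
{"op": "move_arm", "data": {"motion": [[0, 0, 0, -0.002, 0, 0.01, 0.008], [0, 0, 0, -0.002, 0, 0.018, 0.008], [0, 0, 0, -0.002, 0, 0.026, 0.008], [0, 0, 0, -0.002, 0, 0.032, 0.008], [0, 0, 0, -0.002, 0, 0.032, 0.008]]}}

```text
clock: 27.58
eef_pos: [634.6, 211.6, 68.9]
tcp_rot: [-3.141, 0.0, 1.466]
contact_force: [-0.1, -0.1, -2.6]
opening: 0.166
grasp_force: 59.9
```

Converted, 0.008 m is 0.016, 0.006 m is 0.012.

Emit:
{"op": "move_arm", "data": {"motion": [[0, 0, 0, 0, 0, 0.006, 0.008], [0, 0, 0, 0, 0, 0.012, 0.008], [0, 0, 0, 0, 0, 0.016, 0.008], [0, 0, 0, 0, 0, 0.016, 0.008]]}}

```text
clock: 28.08
eef_pos: [634.8, 211.7, 62.4]
tcp_rot: [3.142, -0.0, 1.466]
contact_force: [-3.8, -1.7, 8.2]
opening: 0.167
grasp_force: 61.4
```

Seated at the expected height with 8 N contact. Release, rise and move away.

Emit:
{"op": "move_arm", "data": {"motion": [[0, 0, 0, 0, 0, 0, 0.05], [0, 0, 0, 0, 0, 0, 0.05], [0, 0, 0, 0, 0, 0, 0.05], [0, 0, 0, 0, 0, 0, 0.05], [0, 0, 0, 0, 0, -0.06, 0.05], [0, 0, 0, 0, 0, -0.16, 0.05], [0, 0, 0, 0, 0, -0.26, 0.05], [0, 0, 0, 0, 0, -0.26, 0.05]]}}

```text
clock: 29.08
eef_pos: [637.4, 212.5, 196.1]
tcp_rot: [3.134, -0.003, 1.466]
contact_force: [-0.2, 0.4, -0.4]
opening: 0.585
grasp_force: 0.0
```

Emit:
{"op": "move_arm", "data": {"motion": [[0, 0, 0, -0.12, 0, 0, 0.05], [0, 0, 0, -0.24, 0, 0, 0.05], [0, 0, 0, -0.36, 0, 0, 0.05], [0, 0, 0, -0.48, 0, 0, 0.05], [0, 0, 0, -0.6, 0, 0, 0.05], [0, 0, 0, -0.6, 0, 0, 0.05], [0, 0, 0, -0.6, 0, 0, 0.05], [0, 0, 0, -0.6, 0, 0, 0.05]]}}

```text
clock: 30.08
eef_pos: [603.3, -85.2, 190.9]
tcp_rot: [-3.141, -0.0, 1.467]
contact_force: [-0.1, 0.1, 0.2]
opening: 0.584
grasp_force: 0.0
```

```bash
python3 - <<'E'
from m import *
for n in('scene','top'):
  p,D=save(n,n+'10'); P=cloud(n,D)
  m=((abs(P[...,2]-53)<8)&(abs(P[...,0]-634)<110)&(abs(P[...,1]-212)<140)).astype(np.uint8)
  C=max(cv2.findContours(m,0,2)[0],key=cv2.contourArea)[:,0]
  X=np.array([ray(n,a,b,53)[:2] for a,b in C],np.float32); print(n,cv2.minAreaRect(X))
  k=(m>0)&(np.hypot(P[...,0]-634,P[...,1]-212)<90)&(abs(P[...,2]-53)<6); Q=P[k]; A=np.c_[Q[:,:2]-[634.6,212],np.ones(len(Q))]; print("plane",np.linalg.lstsq(A,Q[:,2],rcond=None)[0].round(4))
E
```

```text
scene ((638.1271362304688, 211.1773223876953), (224.3365478515625, 136.05426025390625), 84.06652069091797)
plane [-1.0000e-03  1.3000e-03  5.3425e+01]
top ((632.8289794921875, 212.54725646972656), (220.045166015625, 133.01219177246094), 84.02095794677734)
plane [-7.00000e-04  9.00000e-04  5.31913e+01]
```

View pics/scene10.png

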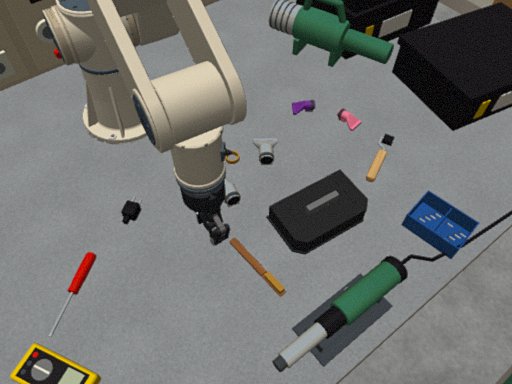

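The lid top is level at 53.3 mm (expected 53) and its centre and yaw match the case. It sits at pixel (318,213), the big nozzles are untouched, and the arm is clear. I'll hand in.

```bash
python3 -c "
from rig import order
print(order.sign_off())"
```

```text
the job is handed in; nothing more can be done
None
```

The job is handed in: all three small nozzles lie in their own pockets, the lid is fully down on the case, and the big nozzles were left where they lay; no verdict came back at hand-in.

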